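Put the stray model trees back into the slabs of their own kind

ROBOT

A 6-joint arm with a two-finger parallel gripper is mounted at the origin on the work surface. World frame = base frame: x ahead of the robot, y to its left, z up, the work surface at z = 0. Lengths are in m, angles in degrees, forces in N, time in s.
With the tool pointing down it reaches from about 0.375 to 0.9 m from the base axis. Payload 3.1 kg.
Tool frame: the origin (TCP) lies on the centre line of the jaws, within the pads' length; the fingertips stand 25 mm ahead of it and the grasp point (between the pads) lies 6 mm ahead of it; y points along the fingers, x is the direction in which the jaws open and shut, and the axes are right-handed (so a half turn about y gives the same grasp; the last joint's range is limited). The gripper opens to 87 mm and grips with 3 to 60 N. Pads are 19 mm wide; open, the fingers measure 117 mm over their backs; the gripper's body (75 mm by 190 mm) begins 51 mm behind the grasp point.
Start: joints at [-73.826, 30.224, 82.088, -0, 67.689, -10.227], TCP at [0.278, -0.56, 0.248] pointing down, gripper open.
Joint ranges: [-176.69, 176.69], [-43.24, 126.21], [12.49, 139.97], [-82, 262], [0, 151.66], [-163.58, 163.58]. Speed limits (degrees/s): [159.86, 159.86, 180, 180, 180, 180].

INTERFACE

Orientations are given as a 3x3 rotation matrix whose columns are the frame's x, y, z axes.
In Python, from rig import * gives the robot as it stands.
- The arm moves only by the tool play_rows, never from a script. Its argument "commands" is a list of rows, each a list of 2 entries, a list of its own where there are three numbers: the shift along the world's x, y, z in m, then the turn, a rotation vector about the world's x, y, z in rad. A call has 1 to 10 rows; each row is the pose to reach, as a shift and turn from the pose commanded when the call began; what a row does not reach only later rows make up. A row lasts 1/8 s, in which the tool goes at most 62.5 mm and 10.7 degrees, less where a joint would pass 70% of its speed; a pose out of reach is approached as far as the arm can. A call with a gripper value outside its range is refused whole. "gripper" is the finger opening in m, from 0 to 0.087, set as the call begins (left out, the last holds). The fingers move at their own pace and stop on an object; the grip force is fixed at half the most. Time passes only in rows, so rows that repeat a pose let the fingers close. It gives the time, the measured TCP pose, the force and the opening at its end, in the units of the state.
- read_state(): the state, without advancing time (a new reading comes with each control period).
- capture(name): name is "scene" or "side" or "wrist"; returns a dict with "frame" (384x512x3 uint8, red, green, blue), "depth" (384x512 float32, m along the optical axis (not along the pixel's ray), 0 where there is no reading), "mtx" (3x3 intrinsics, pixels), "cam_to_world" (4x4, takes a point from camera to world coordinates); the wrist camera has in their place "hand_eye" (4x4, takes a point from camera to tool coordinates, whose origin is the TCP and whose axes are the tool frame's). Camera axes: x right, y down, z forward; pixel columns grow to the right and rows downward; lengths in m; the calibration is good to about 2 mm. The wrist camera is an equidistant fisheye: a pixel r from the principal point sees the ray r / f radians off the axis. A picture is of the moment at which its call begins: read the wrist's pose just before it.
- hand_in(): hands the job in, once; it reports no verdict.
The state is a dict: "time_s": time; "joint_positions": joint angles; "qvel": joint speeds; "tau": joint torques, N m; "position": TCP position; "tcp_rot": TCP orientation; "force": force on the tool from outside, world axes, zero at the start; "moment": the same for the moment, N m; "opening": opening from 0.0 (shut) to 1.0 (fully open).
Only numpy, scipy, OpenCV 4.12 (cv2) and the standard library are available. Lean on these libraries where they do the work, as an engineer would, in place of code of your own. Each camera call takes 0.05 s, during which the arm holds its last target. There are 200 camera calls.

TASK

In each of the four foam stock slabs the middle tree is a stray of another kind. Put every stray into the middle pocket of the slab whose two fixed trees have its own shape, standing upright and fully down in the pocket; the empty pocket in the foam offcut is free for parking a tree on the way. Set the trees down rather than dropping them, never lay one over, and do not bump the slabs or the trees fixed in them.

Things in the scene. Friction and masses are not known exactly. Their poses are not given: they have to be found in the camera images.
- fir_mid (a point): Loose model fir, a green tiered cone of foliage 26 to 112 mm above its underside, 52 mm across at its foot, 42 mm at the point given; about 50 g, firm enough to grip by the foliage. Black round base, 40 mm across, 6 mm thick. The point is on the stem's axis, 70 mm above the underside (112 mm tall in all), z up the stem; yaw means nothing. Starts in the pocket of another kind's slab.
- poplar_mid (a point): Loose model poplar, a slim green upright column of foliage 29 mm across, 20 to 112 mm above its underside; about 50 g, firm enough to grip by the foliage. Black round base, 40 mm across, 6 mm thick. The point is on the stem's axis, 70 mm above the underside (112 mm tall in all), z up the stem; yaw means nothing. Starts in the pocket of another kind's slab.
- ball_mid (a point): Loose model round-headed tree, a green ball of foliage 44 mm across, 50 to 94 mm above its underside, on a thin stem; about 50 g, firm enough to grip by the foliage. Black round base, 40 mm across, 6 mm thick. The point is on the stem's axis, 72 mm above the underside (94 mm tall in all), z up the stem; yaw means nothing. Starts in the pocket of another kind's slab.
- umbrella_mid (a point): Loose model umbrella pine, a flat green disc of foliage 64 mm across, 65 to 86 mm above its underside, on a tall thin stem; about 50 g, firm enough to grip by the foliage. Black round base, 40 mm across, 6 mm thick. The point is on the stem's axis, 75 mm above the underside (86 mm tall in all), z up the stem; yaw means nothing. Starts in the pocket of another kind's slab.
- row_fir: White foam slab, stuck down, 234 (x) by 76 (y) by 26 mm, with two fixed firs (a cone; like the loose one, 4 mm higher) 85 mm either side of the middle along x. In the middle a round pocket 60 mm across, floor 18 mm above the bench, holding a stray at the start. Origin on the bench under the pocket's middle. Fingers have room to close along y, not along the row.
- row_poplar: White foam slab, stuck down, 234 (x) by 76 (y) by 26 mm, with two fixed poplars (a slim column; like the loose one, 4 mm higher) 85 mm either side of the middle along x. In the middle a round pocket 60 mm across, floor 18 mm above the bench, holding a stray at the start. Origin on the bench under the pocket's middle. Fingers have room to close along y, not along the row.
- row_ball: White foam slab, stuck down, 234 (x) by 76 (y) by 26 mm, with two fixed round-headed trees (a ball; like the loose one, 4 mm higher) 85 mm either side of the middle along x. In the middle a round pocket 60 mm across, floor 18 mm above the bench, holding a stray at the start. Origin on the bench under the pocket's middle. Fingers have room to close along y, not along the row.
- row_umbrella: White foam slab, stuck down, 234 (x) by 76 (y) by 26 mm, with two fixed umbrella pines (a flat disc; like the loose one, 4 mm higher) 85 mm either side of the middle along x. In the middle a round pocket 60 mm across, floor 18 mm above the bench, holding a stray at the start. Origin on the bench under the pocket's middle. Fingers have room to close along y, not along the row.
- spare: White foam offcut without trees, stuck down, 90 (x) by 76 (y) by 26 mm, with one empty round pocket like those of the slabs (60 mm across, floor 18 mm above the bench), free for parking a tree. Origin on the bench under the pocket's middle.
Not all that is in view belongs to the job. Leave any blue, purple or yellow look-alike of the part that bears fir_mid alone.

How it is judged (in metres and radians):
At the end, for the whole second after the job is handed in: The fir, the poplar, the round-headed tree and the umbrella pine each stand released and still in the middle pocket of the slab of their own kind: stem within 14 mm of the pocket's middle, base down on the pocket floor (within 4 mm) and upright within 0.1 rad (horizontal distance between fir_mid and row_fir below 0.014 m and z of fir_mid in the frame of row_fir below 0.092 m and angle between each of fir_mid, poplar_mid, ball_mid, umbrella_mid's own z axis and vertical below 0.1 rad and linear speed of each of fir, poplar, ball, umbrella below 0.02 m/s and horizontal distance between poplar_mid and row_poplar below 0.014 m and z of poplar_mid in the frame of row_poplar below 0.092 m and horizontal distance between ball_mid and row_ball below 0.014 m and z of ball_mid in the frame of row_ball below 0.094 m and horizontal distance between umbrella_mid and row_umbrella below 0.014 m and z of umbrella_mid in the frame of row_umbrella below 0.097 m); the robot touches nothing.
It fails at once if a tree is tipped over or laid down (angle between any of fir_mid, poplar_mid, ball_mid, umbrella_mid's own z axis and vertical above 0.8 rad).
It fails at once if a tree is dropped: let go in the air more than 25 mm above where it would stand in a pocket ((height (world z) of fir_mid above 0.113 m and contact force between fir and anything else below 0.01 N) or (height (world z) of poplar_mid above 0.113 m and contact force between poplar and anything else below 0.01 N) or (height (world z) of ball_mid above 0.115 m and contact force between ball and anything else below 0.01 N) or (height (world z) of umbrella_mid above 0.118 m and contact force between umbrella and anything else below 0.01 N)).
It fails at once if the robot bumps a slab or the trees fixed in it with more than 15 N (contact force between any of the arm, the fingers and row_fir above 15 N or contact force between any of the arm, the fingers and row_poplar above 15 N or contact force between any of the arm, the fingers and row_ball above 15 N or contact force between any of the arm, the fingers and row_umbrella above 15 N).
It also fails if it takes over 144 s, if anything falls off the work surface, if the arm or the gripper's body presses on something with over 40 N, if the wrist force passes 120 N, or if a joint passes its speed limit or range.

## Working session

There is one attempt and no reset: what is moved stays moved. The work goes in short steps, Python scripts to look and compute and a tool call to move; the robot and the scene stay as the last step left them, time stands still between calls to the robot, and variables do not carry over. Pictures are saved under pics/ and viewed, about 12 in all and at most 16, crops included, and the job is handed in when it is done.

Besides the shell and the picture viewer there is one more tool, called after ">>>" as name(argument=value, ...) on one line, values as JSON. play_rows: Moves the arm, as the interface text tells. Its arguments: {"type":"object","properties":{"commands":{"type":"array"},"gripper":{"type":"number"}},"required":["commands"]}

```bash
mkdir -p pics; python3 - <<'E'
from rig import *
import cv2,numpy as np
s=read_state();print(s)
for n in("scene","side","wrist"):
    c=capture(n);np.savez(f"pics/{n}0.npz",**c)
    print(n,c["mtx"].tolist(),np.round(c.get("cam_to_world",c.get("hand_eye")),3).tolist())
    cv2.imwrite(f"pics/{n}0.png",cv2.resize(c["frame"][...,::-1],(800,600),interpolation=cv2.INTER_CUBIC))
E
```

```text
{'time_s': 0.0, 'joint_positions': array([-7.38250022e+01,  3.02777629e+01,  8.21565716e+01, -1.06549203e-03,
        6.76904348e+01, -1.02259469e+01]), 'qvel': array([-0.09540038, -0.0789227 , -0.10409559, -0.00472971,  0.04206005,
        0.07523716]), 'tau': array([ 6.73488812e-04, -4.40041709e+01, -1.76592332e+01,  6.32289425e-02,
        5.83262590e-02, -1.70189892e-04]), 'position': array([ 0.27774673, -0.55912664,  0.24658347]), 'tcp_rot': array([[ 4.44655620e-01, -6.23151035e-04,  8.95701396e-01],
       [-8.95699042e-01,  2.08663971e-03,  4.44655903e-01],
       [-2.14609389e-03, -9.99997629e-01,  3.69680288e-04]]), 'force': array([ 0.42761934, -0.34845273,  0.10688418]), 'moment': array([-0.00482327,  0.04081281, -0.02789104]), 'opening': 1.002018222328408}
scene [[488.7434269267014, 0.0, 250.68930826227145], [0.0, 488.7434269267014, 192.94656555772593], [0.0, 0.0, 1.0]] [[0.791, 0.44, -0.424, 1.116], [0.611, -0.581, 0.537, -0.788], [-0.01, -0.685, -0.729, 1.111], [0.0, 0.0, 0.0, 1.0]]
side [[452.5416875103924, 0.0, 257.6307324010098], [0.0, 452.5416875103924, 191.8042667541939], [0.0, 0.0, 1.0]] [[-0.742, -0.448, 0.499, -0.12], [-0.671, 0.489, -0.557, 0.688], [0.005, -0.748, -0.663, 0.923], [0.0, 0.0, 0.0, 1.0]]
wrist [[297.3186396354542, 0.0, 253.36762789871213], [0.0, 297.3186396354542, 192.1769380119698], [0.0, 0.0, 1.0]] [[1.0, 0.001, 0.0, 0.001], [-0.0, -0.29, 0.957, -0.137], [0.001, -0.957, -0.29, 0.079], [0.0, 0.0, 0.0, 1.0]]
```

View pics/scene0.png

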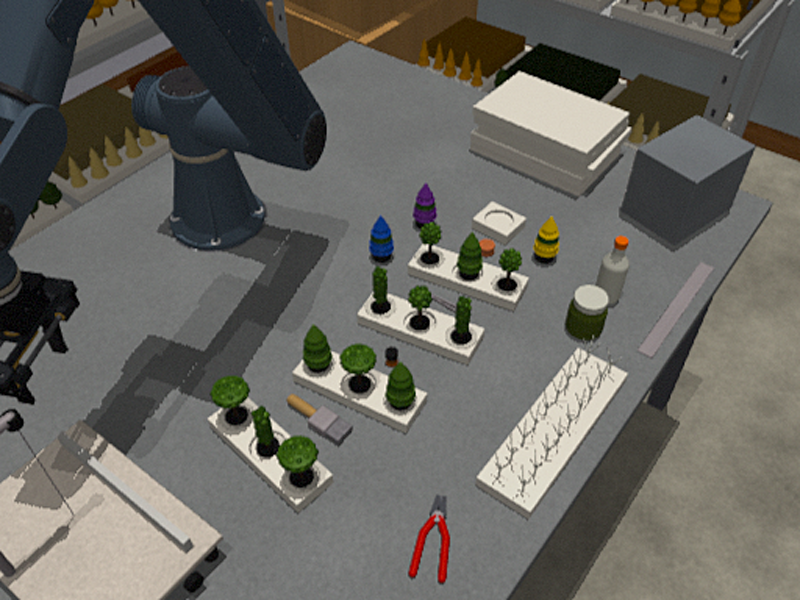

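View pics/side0.png

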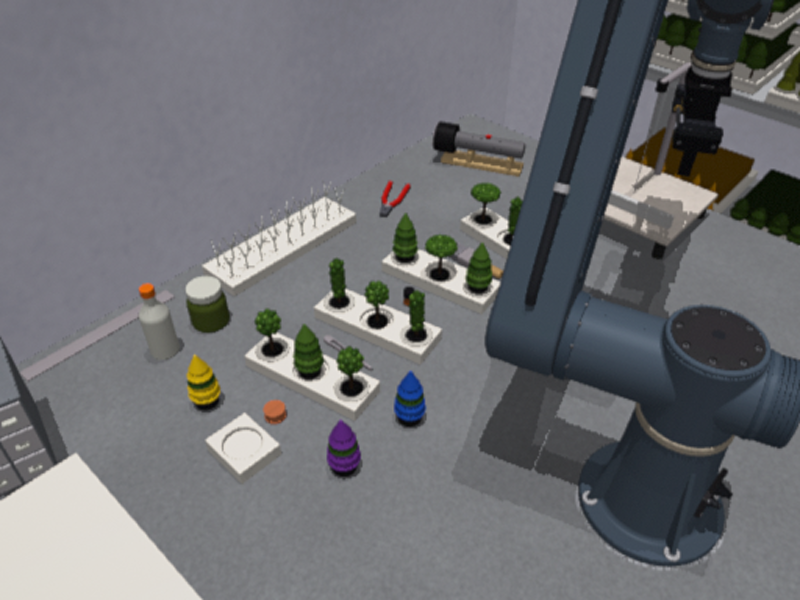

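Scene view (800x600): from lower-left to upper-right the slabs are umbrella (stray poplar, 265,432), fir (stray umbrella, 358,365), poplar (stray ball, 420,305) and ball (stray fir, 470,257). The spare is at (498,220). Things a fir could be confused with are the blue (381,240), purple (425,207) and yellow (546,240) decoys and the fixed firs (316,350) and (400,388). The stray fir is the green one at (470,257), between the two balls.

```bash
cat > h.py <<'E'
import numpy as np,cv2
def cloud(c):
    d=c["depth"];v,u=np.mgrid[:384,:512];K=c["mtx"]
    p=np.stack([(u-K[0,2])/K[0,0]*d,(v-K[1,2])/K[1,1]*d,d],-1)
    T=c["cam_to_world"];return p@T[:3,:3].T+T[:3,3]
def white(c,P):
    f=c["frame"].astype(int);z=P[...,2]
    return (c["depth"]>0)&(f.min(-1)>120)&(f.max(-1)-f.min(-1)<45)&(z>.012)&(z<.04)
def green(c,P):
    h=cv2.cvtColor(c["frame"],cv2.COLOR_RGB2HSV)
    return (c["depth"]>0)&(h[...,0]>35)&(h[...,0]<80)&(h[...,1]>80)&(P[...,2]>.04)&(P[...,2]<.16)
E
python3 - <<'E'
from h import *
for n in("scene","side"):
    c=dict(np.load(f"pics/{n}0.npz"));P=cloud(c)
    for nm,m in(("W",white(c,P)),("G",green(c,P))):
        if nm=="W": m=cv2.morphologyEx(m.astype(np.uint8),cv2.MORPH_CLOSE,np.ones((3,3)))
        k,l,st,_=cv2.connectedComponentsWithStats(m.astype(np.uint8))
        for i in range(1,k):
            if st[i,4]<60: continue
            q=P[(l==i)&(c["depth"]>0)]
            q=q[(q[:,2]<.035)&(q[:,2]>.018)] if nm=="W" else q
            if len(q)<30 or q[:,0].mean()>1.1: continue
            if nm=="W":
                r=cv2.minAreaRect((q[:,:2]*1000).astype(np.float32));print(n,nm,st[i,:5],np.round(r[0]),np.round(r[1]),round(r[2],1),"z",np.round(np.median(q[:,2]),4))
            else:
                lo,hi=np.percentile(q,2,0),np.percentile(q,98,0)
                print(n,nm,st[i,:5],"mid",np.round((lo+hi)/2*1000),"size",np.round((hi-lo)*1000),"ztop",np.round(q[:,2].max()*1000))
E
```

```text
scene W [303 129  34  22 419] [515. 349.] [86. 93.] 87.5 z 0.0242
scene W [261 156  77  38 837] [552. 173.] [235.  85.] 11.5 z 0.0255
scene W [ 229  187   81   42 1079] [555.   5.] [238.  83.] 10.4 z 0.0254
scene W [ 305  222   97  106 4186] [876. -39.] [344. 102.] 90.0 z 0.0238
scene W [187 225  86  47 917] [ 556. -178.] [235.  83.] 8.4 z 0.0251
scene W [198 259  18  16 158] [ 554. -271.] [37. 40.] 5.7 z 0.0202
scene W [133 261  66  62 652] [ 516. -384.] [ 50. 239.] 83.3 z 0.0253
scene W [173 268  13  16  88] [ 509. -340.] [20. 46.] 83.2 z 0.0246
scene W [200 295  13  17 106] [ 624. -353.] [26. 44.] 54.2 z 0.0253
scene G [269 142  13  15 152] mid [473. 152.  99.] size [35. 33. 36.] ztop 118.0
scene G [293 149  16  26 290] mid [560. 166.  84.] size [37. 33. 78.] ztop 129.0
scene G [320 159  14  15 156] mid [640. 182.  99.] size [34. 31. 34.] ztop 116.0
scene G [239 170   9  24 174] mid [478. -14.  91.] size [20. 22. 81.] ztop 131.0
scene G [261 183  15  16 170] mid [558.   3.  95.] size [34. 33. 36.] ztop 114.0
scene G [291 190  11  23 178] mid [643.  17.  90.] size [21. 22. 77.] zto
[... 1354 characters left out ...]
214] mid [ 553. -170.  100.] size [52. 50. 16.] ztop 109.0
side G [299 156  16  28 319] mid [ 467. -183.   91.] size [35. 33. 78.] ztop 134.0
side G [211 166  10  25 178] mid [633.  27.  91.] size [16. 19. 81.] ztop 133.0
side G [234 180  15  17 172] mid [548.  12.  99.] size [30. 35. 32.] ztop 118.0
side G [262 186  10  26 198] mid [469.  -4.  93.] size [19. 19. 80.] ztop 138.0
side G [120 189  25  16 214] mid [788. 211.  55.] size [43. 57. 27.] ztop 70.0
side G [164 198  16  17 195] mid [629. 194. 102.] size [28. 34. 35.] ztop 122.0
side G [188 208  19  30 400] mid [547. 181.  86.] size [31. 37. 77.] ztop 133.0
side G [216 222  17  19 214] mid [465. 163. 102.] size [32. 32. 35.] ztop 121.0
```

Both views agree to about 2 mm:

| Slab | Middle (mm) | Yaw |
|---|---|---|
| row_ball | (552, 173.5) | 10.5° |
| row_poplar | (556, 6) | 10.6° |
| row_fir | (556, -177.5) | 8° |
| row_umbrella | ≈(518, -370) | -6.7° |
| spare | (516, 350) | – |

My plan is fir→spare, ball→row_ball, poplar→row_poplar, umbrella→row_umbrella, then fir→row_fir. First I move above the stray fir.

>>> play_rows(commands=[[[0.02,0.052,0],[0,0,-0.04]],[[0.04,0.104,0],[0,0,-0.08]],[[0.06,0.156,0],[0,0,-0.12]],[[0.08,0.208,0],[0,0,-0.16]],[[0.1,0.26,0],[0,0,-0.2]],[[0.12,0.312,0],[0,0,-0.24]],[[0.138,0.364,0],[0,0,-0.277]]], gripper=0.087)

```text
time_s: 1.02
position: [0.4164, -0.1941, 0.2475]
tcp_rot: [[0.181, 0.0, 0.983], [-0.983, -0.0, 0.181], [0.0, -1.0, 0.0]]
force: [-0.0, 0.4, 0.0]
opening: 1.002
```

>>> play_rows(commands=[[[0.02,0.053,0],[0,0,0]],[[0.04,0.106,0],[0,0,0]],[[0.06,0.159,0],[0,0,0]],[[0.08,0.212,0],[0,0,0]],[[0.1,0.265,0],[0,0,0]],[[0.12,0.318,0],[0,0,0]],[[0.1375,0.3695,0],[0,0,0]],[[0.1375,0.3695,0],[0,0,0]],[[0.1375,0.3695,0],[0,0,0]]])

```text
time_s: 2.15
position: [0.5527, 0.1736, 0.247]
tcp_rot: [[0.184, -0.002, 0.983], [-0.983, -0.001, 0.184], [0.0, -1.0, -0.002]]
force: [-0.9, -0.0, 0.2]
opening: 0.999
```

```bash
python3 - <<'E'
from rig import *
import cv2,numpy as np
s=read_state();print(s["time_s"],s["position"],s["tcp_rot"][:,0],s["joint_positions"])
c=capture("wrist");np.savez("pics/w1.npz",**c,pos=s["position"],rot=s["tcp_rot"])
cv2.imwrite("pics/w1.png",c["frame"][...,::-1])
E
```

```text
2.15 [0.55274282 0.17356002 0.24701645] [ 1.83596302e-01 -9.83001632e-01  4.35430679e-04] [ 6.40213804e+00  2.67646043e+01  8.87560916e+01 -3.53984391e-02
  6.45745392e+01  8.58380779e+01]
```

View pics/w1.png

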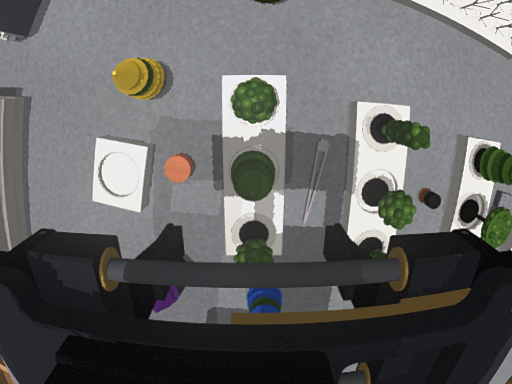

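The wrist view shows the stray fir at (253,175), between the fixed balls at (254,100) and (254,245), with the jaws straddling its slab. The spare is at (120,175), and the blue, purple and yellow firs stand apart.

```bash
cat >> h.py <<'E'
def wray(c,uv,z):
    """wrist pixel (equidistant) -> world point on the plane z"""
    K=c["mtx"];a=np.array([(uv[0]-K[0,2])/K[0,0],(uv[1]-K[1,2])/K[1,1]]);t=np.hypot(*a)
    d=np.r_[a/max(t,1e-9)*np.sin(t),np.cos(t)]
    H=c["hand_eye"];R=c["rot"];o=R@H[:3,3]+c["pos"];d=R@H[:3,:3]@d
    return o+d*(z-o[2])/d[2]
E
python3 - <<'E'
from h import *
c=dict(np.load("pics/w1.npz"))
for nm,uv,z in [("slab corners",(223,75),.026),("",(286,75),.026),("ledge@175",(221.5,175),.026),("redge@175",(286,175),.026),("firL",(231,175),.05),("firR",(275.5,175),.05),("firmid",(253.2,190),.05),("ballfar",(254.5,101),.1),("spareL",(98,173),.018),("spareR",(142,173),.018),("spT",(120,151),.026),("spB",(120,197),.026),("umbr",(0,0),0)]: print(nm,np.round(wray(c,uv,z)*1000,1))
# spare pocket & slab middle from depth+white
h=cv2.cvtColor(c["frame"],cv2.COLOR_RGB2HSV)
m=((h[...,1]<40)&(h[...,2]>150)).astype(np.uint8);k,l,st,ce=cv2.connectedComponentsWithStats(m)
for i in range(1,k):
    if st[i,4]>800:
        v,u=np.where(l==i);q=np.array([wray(c,(a,b),.026)[:2]*1000 for a,b in zip(u,v)],np.float32)
        print(st[i],cv2.minAreaRect(q))
E
```

```text
slab corners [660.  229.2  26. ]
 [673.8 156.1  26. ]
ledge@175 [539.  210.3  26. ]
redge@175 [553.7 131.6  26. ]
firL [547.1 197.9  50. ]
firR [556.6 147.3  50. ]
firmid [534.1 169.3  50. ]
ballfar [634.6 187.  100. ]
spareL [509.6 384.   18. ]
spareR [520.9 316.6  18. ]
spT [547.4 347.9  26. ]
spB [484.3 343.8  26. ]
umbr [776.2 658.4   0. ]
[ 411    0  101   55 2413] ((870.8866577148438, -89.50236511230469), (95.3400650024414, 202.38197326660156), 0.2536150813102722)
[ 221   75   66   67 2297] ((627.245361328125, 186.3513946533203), (80.23871612548828, 77.7876205444336), 10.630067825317383)
[ 347  101   64  152 4803] ((568.07080078125, 6.296730041503906), (210.40296936035156, 77.7444076538086), 10.839276313781738)
[  92  137   56   76 3264] ((514.4046630859375, 349.6530456542969), (77.63282012939453, 91.81028747558594), 88.12515258789062)
[ 450  137   51   95 1492] ((597.7078247070312, -173.1035919189453), (148.788330078125, 77.7055892944336), 8.54185676574707)
[ 224  190   61   66 2170] ((481.54888916015625, 159.1728057861328), (93.10711669921875, 77.1061019897461), 10.382155418395996)
```

Wrist and scene measurements agree within 2 mm: the fir is at (552, 173) and the spare at (515.5, 350). Next I descend and grip.

>>> play_rows(commands=[[[0,0,-0.03],[0,0,0]],[[0,0,-0.06],[0,0,0]],[[0,0,-0.09],[0,0,0]],[[0,0,-0.115],[0,0,0]],[[0,0,-0.135],[0,0,0]],[[0,0,-0.147],[0,0,0]],[[0,0,-0.153],[0,0,0]],[[0,0,-0.153],[0,0,0]]])

```text
time_s: 3.2
position: [0.5535, 0.1733, 0.0947]
tcp_rot: [[0.182, 0.0, 0.983], [-0.983, -0.0, 0.182], [0.0, -1.0, 0.0]]
force: [-0.8, 0.2, -0.7]
opening: 1.002
```

>>> play_rows(commands=[[[0,0,0],[0,0,0]],[[0,0,0],[0,0,0]],[[0,0,0],[0,0,0]],[[0,0,0],[0,0,0]],[[0,0,0],[0,0,0]],[[0,0,0],[0,0,0]],[[0,0,0],[0,0,0]],[[0,0,0],[0,0,0]]], gripper=0.02)

```text
time_s: 4.2
position: [0.5534, 0.1738, 0.0945]
tcp_rot: [[0.183, -0.0, 0.983], [-0.983, 0.0, 0.183], [-0.0, -1.0, 0.0]]
force: [-0.7, 1.1, 0.0]
opening: 0.477
```

>>> play_rows(commands=[[[0,0,0.004],[0,0,0]],[[0,0,0.012],[0,0,0]],[[0,0,0.025],[0,0,0]],[[0,0,0.045],[0,0,0]],[[0,0,0.07],[0,0,0]],[[0,0,0.095],[0,0,0]],[[0,0,0.12],[0,0,0]],[[0,0,0.135],[0,0,0]],[[0,0,0.14],[0,0,0]]])

```text
time_s: 5.32
position: [0.5538, 0.1738, 0.2359]
tcp_rot: [[0.183, 0.002, 0.983], [-0.983, 0.0, 0.183], [0.0, -1.0, 0.002]]
force: [-0.7, 0.7, -0.6]
opening: 0.473
```

```bash
python3 - <<'E'
from rig import *
import cv2,numpy as np
s=read_state();print(s["time_s"],s["position"],s["opening"])
from h import *
c=capture("scene");cv2.imwrite("pics/s1.png",cv2.resize(c["frame"][100:250,200:400,::-1],(800,600)))
# decoys
P=cloud(c);h=cv2.cvtColor(c["frame"],cv2.COLOR_RGB2HSV)
for n,a,b in(("blue",105,125),("purple",130,155),("yellow",20,30)):
    m=(h[...,0]>=a)&(h[...,0]<=b)&(h[...,1]>120)&(P[...,2]>.03)&(P[...,2]<.14)&(P[...,1]>0)
    q=P[m];print(n,len(q),np.round(np.median(q,0),3),q[:,2].max() if len(q) else 0)
E
```

```text
5.325 [0.55378778 0.17379807 0.23588222] 0.4730799065880216
blue 209 [0.378 0.113 0.072] 0.11214507469438262
purple 179 [0.388 0.251 0.072] 0.11391406591008635
yellow 231 [0.65  0.316 0.068] 0.10885710696316764
```

View pics/s1.png

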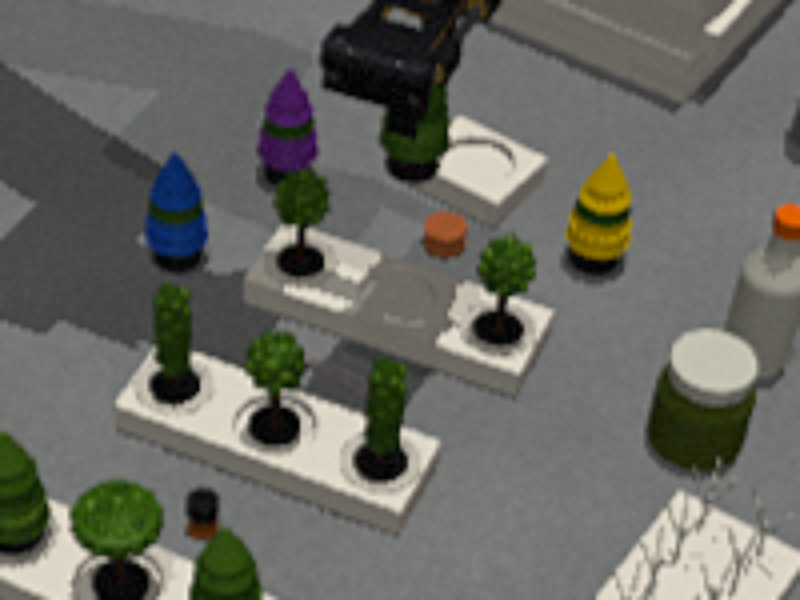

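The fir hangs upright (crop at about (415,140)) and the ball slab's pocket is empty (400,300). Now I carry it to the spare.

>>> play_rows(commands=[[[-0.003,0.012,0],[0,0,0]],[[-0.009,0.04,0],[0,0,0]],[[-0.015,0.07,0],[0,0,0]],[[-0.022,0.1,0],[0,0,0]],[[-0.028,0.13,0],[0,0,0]],[[-0.033,0.155,0],[0,0,0]],[[-0.037,0.17,0],[0,0,0]],[[-0.038,0.1765,0],[0,0,0]],[[-0.038,0.1765,0],[0,0,0]]])

```text
time_s: 6.5
position: [0.5153, 0.3502, 0.2342]
tcp_rot: [[0.183, -0.001, 0.983], [-0.983, -0.001, 0.183], [0.0, -1.0, -0.001]]
force: [0.8, 0.3, -0.3]
opening: 0.476
```

>>> play_rows(commands=[[[0,0,-0.015],[0,0,0]],[[0,0,-0.04],[0,0,0]],[[0,0,-0.065],[0,0,0]],[[0,0,-0.09],[0,0,0]],[[0,0,-0.11],[0,0,0]],[[0,0,-0.122],[0,0,0]],[[0,0,-0.131],[0,0,0]],[[0,0,-0.137],[0,0,0]],[[0,0,-0.139],[0,0,0]],[[0,0,-0.139],[0,0,0]]])

```text
time_s: 7.75
position: [0.5157, 0.3504, 0.0959]
tcp_rot: [[0.183, 0.001, 0.983], [-0.983, 0.0, 0.183], [-0.0, -1.0, 0.001]]
force: [-0.1, 0.4, -0.7]
opening: 0.473
```

>>> play_rows(commands=[[[0,0,0],[0,0,0]],[[0,0,0],[0,0,0]],[[0,0,0],[0,0,0]],[[0,0,0],[0,0,0]],[[0,0,0],[0,0,0]],[[0,0,0],[0,0,0]]], gripper=0.087)

```text
time_s: 8.5
position: [0.5154, 0.3502, 0.0955]
tcp_rot: [[0.183, -0.0, 0.983], [-0.983, -0.0, 0.183], [0.0, -1.0, -0.0]]
force: [-0.1, 0.0, 1.2]
opening: 0.986
```

>>> play_rows(commands=[[[0,0,0.02],[0,0,0]],[[0,0,0.05],[0,0,0]],[[0,0,0.09],[0,0,0]],[[0,0,0.13],[0,0,0]],[[0.002,-0.02,0.145],[0,0,0]],[[0.006,-0.06,0.145],[0,0,0]],[[0.011,-0.11,0.145],[0,0,0]],[[0.017,-0.16,0.145],[0,0,0]],[[0.023,-0.21,0.145],[0,0,0]],[[0.029,-0.26,0.145],[0,0,0]]])

```text
time_s: 9.75
position: [0.5433, 0.0874, 0.2394]
tcp_rot: [[0.182, -0.003, 0.983], [-0.983, -0.0, 0.182], [-0.0, -1.0, -0.003]]
force: [0.2, 0.4, -0.8]
opening: 1.001
```

>>> play_rows(commands=[[[0.005,-0.05,0],[0,0,0]],[[0.0085,-0.075,0],[0,0,0]],[[0.0095,-0.0835,0],[0,0,0]],[[0.0095,-0.0835,0],[0,0,0]],[[0.0095,-0.0835,0],[0,0,0]]])

```text
time_s: 10.38
position: [0.5534, 0.0077, 0.2403]
tcp_rot: [[0.184, -0.001, 0.983], [-0.983, 0.001, 0.184], [-0.001, -1.0, -0.001]]
force: [0.2, 0.9, 0.1]
opening: 0.997
```

```bash
cat > look.py <<'E'
from rig import *
from h import *
import sys
def look(n):
    s=read_state();c=capture("wrist");c.update(pos=s["position"],rot=s["tcp_rot"]);np.savez(f"pics/{n}.npz",**c)
    cv2.imwrite(f"pics/{n}.png",c["frame"][...,::-1]);print(s["time_s"],np.round(s["position"],4))
    h=cv2.cvtColor(c["frame"],cv2.COLOR_RGB2HSV)
    m=((h[...,0]>35)&(h[...,0]<85)&(h[...,1]>80)).astype(np.uint8);k,l,st,ce=cv2.connectedComponentsWithStats(m)
    for i in range(1,k):
        if st[i,4]>250:
            x,y,w,hh=st[i,:4];u,v=x+w/2-.5,y+hh/2-.5
            print("green",st[i],"z.09",np.round(wray(c,(u,v),.09)[:2]*1000,1),"z.094",np.round(wray(c,(u,v),.094)[:2]*1000,1))
    m=((h[...,1]<40)&(h[...,2]>150)).astype(np.uint8);k,l,st,ce=cv2.connectedComponentsWithStats(m)
    for i in range(1,k):
        if st[i,4]>800:
            v,u=np.where(l==i);q=np.array([wray(c,(a,b),.026)[:2]*1000 for a,b in zip(u,v)],np.float32)
            r=cv2.minAreaRect(q);print("white",st[i],np.round(r[0],1),np.round(r[1],1),round(r[2],1))
    return c
look(sys.argv[1])
E
python3 look.py w2
```

```text
10.375 [0.5534 0.0077 0.2403]
green [  75   59   37   43 1020] z.09 [635.6 192.9] z.094 [635.6 190.5]
green [241  82  31  27 460] z.09 [641.3  21. ] z.094 [641.2  21. ]
green [ 389  115   61   44 1880] z.09 [ 640.5 -157.7] z.094 [ 640.3 -155.2]
green [  0 144  29  38 658] z.09 [528.9 309.4] z.094 [530.3 305.4]
green [248 168  28  34 416] z.09 [555.6  -0.9] z.094 [556.7  -0.6]
green [ 389  187   47   48 1796] z.09 [ 558.1 -176.4] z.094 [ 559.2 -173.6]
green [ 93 216  36  35 453] z.09 [467.3 158.7] z.094 [469.6 156.8]
white [  96   55   65  182 6764] [551.5 172.3] [235.2  77.7] 10.5
white [ 223   72   67   71 3287] [629.8  18.4] [83.5 77.5] 10.8
white [ 357  105   70  147 3434] [ 573.1 -176.8] [199.   77.9] 8.4
white [   9  127   35   66 1067] [514.4 349.1] [76.2 91.4] 88.3
white [ 465  164   44   76 1167] [ 578.  -378.9] [ 78.1 114.1] 83.3
white [ 226  192   62   65 1867] [484.   -9.9] [88.2 78.3] 12.3
```

View pics/w2.png

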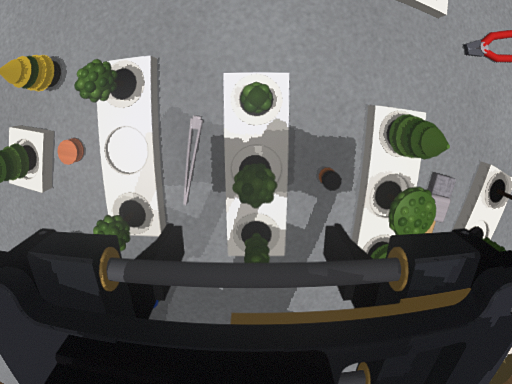

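The spare holds the fir upright (left, about (25,160)). The ball stray is at (255,184), between the jaws, and row_ball's pocket is empty at (127,148). I descend on the ball.

>>> play_rows(commands=[[[0,0,-0.03],[0,0,0]],[[0,0,-0.06],[0,0,0]],[[0,0,-0.09],[0,0,0]],[[0,0,-0.115],[0,0,0]],[[0,0,-0.13],[0,0,0]],[[0,0,-0.139],[0,0,0]],[[0,0,-0.144],[0,0,0]],[[0,0,-0.144],[0,0,0]]])

```text
time_s: 11.42
position: [0.5542, 0.0067, 0.0968]
tcp_rot: [[0.183, 0.001, 0.983], [-0.983, -0.0, 0.183], [0.0, -1.0, 0.001]]
force: [0.6, -0.2, 0.4]
opening: 0.999
```

>>> play_rows(commands=[[[0,0,0],[0,0,0]],[[0,0,0],[0,0,0]],[[0,0,0],[0,0,0]],[[0,0,0],[0,0,0]],[[0,0,0],[0,0,0]],[[0,0,0],[0,0,0]],[[0,0,0],[0,0,0]],[[0,0,0],[0,0,0]]], gripper=0.02)

```text
time_s: 12.42
position: [0.554, 0.0067, 0.0966]
tcp_rot: [[0.183, 0.0, 0.983], [-0.983, -0.0, 0.183], [0.0, -1.0, 0.0]]
force: [0.5, 0.2, -0.3]
opening: 0.499
```

>>> play_rows(commands=[[[0,0,0.004],[0,0,0]],[[0,0,0.012],[0,0,0]],[[0,0,0.025],[0,0,0]],[[0,0,0.045],[0,0,0]],[[0,0,0.07],[0,0,0]],[[0,0,0.095],[0,0,0]],[[0,0,0.12],[0,0,0]],[[0,0,0.135],[0,0,0]],[[0,0,0.14],[0,0,0]],[[0,0,0.14],[0,0,0]]])

```text
time_s: 13.68
position: [0.5537, 0.0068, 0.2364]
tcp_rot: [[0.183, -0.0, 0.983], [-0.983, 0.0, 0.183], [-0.0, -1.0, -0.0]]
force: [-0.3, -0.6, -1.9]
opening: 0.494
```

```bash
python3 - <<'E'
from rig import *
from h import *
a=capture("scene")["frame"];b=capture("side")["frame"]
np.save("pics/a.npy",a)
cv2.imwrite("pics/s2.png",np.hstack([cv2.resize(a[110:270,200:360,::-1],(400,400)),cv2.resize(b[100:260,150:310,::-1],(400,400))]))
E
```

```text
(no output)
```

View pics/s2.png

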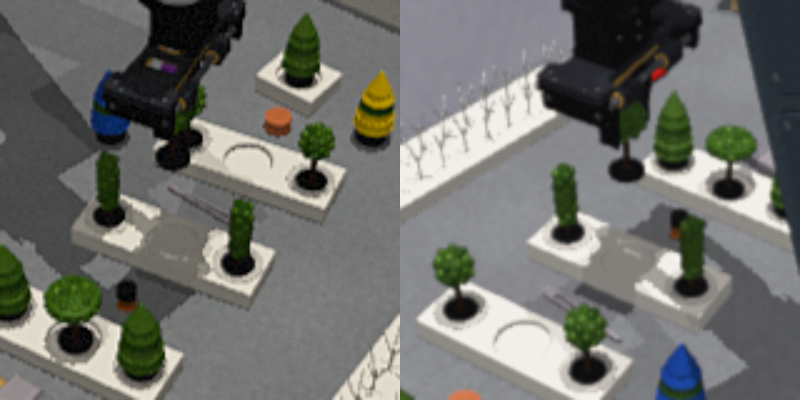

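The ball hangs upright in both views (175,145 and 627,150). I carry it to row_ball.

>>> play_rows(commands=[[[0,0.012,0],[0,0,0]],[[-0.001,0.035,0],[0,0,0]],[[-0.001,0.065,0],[0,0,0]],[[-0.001,0.095,0],[0,0,0]],[[-0.002,0.125,0],[0,0,0]],[[-0.002,0.15,0],[0,0,0]],[[-0.002,0.162,0],[0,0,0]],[[-0.002,0.1665,0],[0,0,0]],[[-0.002,0.1665,0],[0,0,0]],[[-0.002,0.1665,0],[0,0,0]]])

```text
time_s: 15.02
position: [0.552, 0.1725, 0.2365]
tcp_rot: [[0.182, -0.0, 0.983], [-0.983, -0.0, 0.182], [0.0, -1.0, -0.0]]
force: [-0.5, -0.2, -1.4]
opening: 0.497
```

>>> play_rows(commands=[[[0,0,-0.015],[0,0,0]],[[0,0,-0.04],[0,0,0]],[[0,0,-0.065],[0,0,0]],[[0,0,-0.09],[0,0,0]],[[0,0,-0.11],[0,0,0]],[[0,0,-0.122],[0,0,0]],[[0,0,-0.131],[0,0,0]],[[0,0,-0.137],[0,0,0]],[[0,0,-0.139],[0,0,0]],[[0,0,-0.139],[0,0,0]]])

```text
time_s: 16.27
position: [0.5522, 0.1733, 0.0979]
tcp_rot: [[0.183, 0.001, 0.983], [-0.983, 0.0, 0.183], [0.0, -1.0, 0.001]]
force: [0.5, -0.2, -0.8]
opening: 0.494
```

>>> play_rows(commands=[[[0,0,0],[0,0,0]],[[0,0,0],[0,0,0]],[[0,0,0],[0,0,0]],[[0,0,0],[0,0,0]],[[0,0,0],[0,0,0]],[[0,0,0],[0,0,0]]], gripper=0.087)

```text
time_s: 17.02
position: [0.5519, 0.1732, 0.0975]
tcp_rot: [[0.183, -0.0, 0.983], [-0.983, 0.0, 0.183], [-0.0, -1.0, -0.0]]
force: [-0.6, 0.0, -0.4]
opening: 0.989
```

>>> play_rows(commands=[[[0,0,0.01],[0,0,0]],[[0,0,0.03],[0,0,0]],[[0,0,0.06],[0,0,0]],[[0,0,0.1],[0,0,0]],[[0,0,0.135],[0,0,0]],[[0,0,0.142],[0,0,0]],[[0,0,0.142],[0,0,0]]])

```text
time_s: 17.9
position: [0.5517, 0.1732, 0.2398]
tcp_rot: [[0.183, 0.0, 0.983], [-0.983, 0.0, 0.183], [0.0, -1.0, 0.0]]
force: [-0.2, -0.4, 0.6]
opening: 1.001
```

```bash
python3 look.py w3
```

```text
17.9 [0.5517 0.1732 0.2398]
green [ 231   76   46   47 1462] z.09 [635.7 187.9] z.094 [635.6 187.9]
green [390 119  44  31 749] z.09 [639.   18.1] z.094 [638.9  20.4]
green [482 147  30  39 901] z.09 [ 636.  -127.2] z.094 [ 635.9 -122.8]
green [  72  159   50   46 1095] z.09 [525.3 342.9] z.094 [526.8 340.7]
green [250 169  25  32 354] z.09 [554.4 164.1] z.094 [555.4 164.4]
green [484 208  28  42 882] z.09 [ 555.3 -173.4] z.094 [ 556.4 -168.4]
green [234 242  39  21 529] z.09 [478. 159.] z.094 [480.1 159.4]
white [ 418    0   94   52 2160] [864.1 -87.4] [ 90.8 186.9] 3.2
white [ 220   73   68   70 2485] [627.1 186.4] [81.9 78.2] 10.5
white [ 349  100   64  154 6117] [569.    6.5] [208.6  77.7] 10.8
white [  91  137   55   78 1798] [514.5 349.8] [77.6 91.9] 88.2
white [ 454  137   50   92 1445] [ 601.  -172.6] [142.  78.] 8.7
white [ 223  192   62   66 2033] [481.3 159. ] [90.8 77.3] 11.0
```

View pics/w3.png

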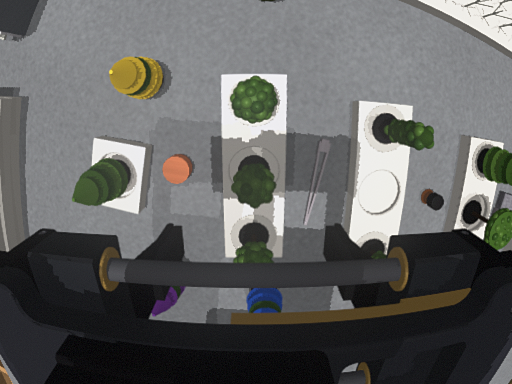

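The ball stands in row_ball (253,184), and the fir stands in the spare. Next is the poplar in row_umbrella.

>>> play_rows(commands=[[[-0.002,-0.03,0],[0,0,-0.03]],[[-0.005,-0.085,0],[0,0,-0.06]],[[-0.009,-0.14,0],[0,0,-0.1]],[[-0.012,-0.195,0],[0,0,-0.14]],[[-0.016,-0.25,0],[0,0,-0.18]],[[-0.019,-0.305,0],[0,0,-0.22]],[[-0.022,-0.36,0],[0,0,-0.26]],[[-0.026,-0.415,0],[0,0,-0.3]],[[-0.03,-0.47,0],[0,0,-0.3]],[[-0.033,-0.52,0],[0,0,-0.3]]])

```text
time_s: 19.2
position: [0.5177, -0.3482, 0.2372]
tcp_rot: [[-0.117, -0.003, 0.993], [-0.993, 0.003, -0.117], [-0.003, -1.0, -0.003]]
force: [0.6, -0.1, -0.5]
opening: 0.999
```

>>> play_rows(commands=[[[-0.001,-0.021,0],[0,0,0]],[[-0.001,-0.021,0],[0,0,0]],[[-0.001,-0.021,0],[0,0,0]],[[-0.001,-0.021,0],[0,0,0]]])

```text
time_s: 19.7
position: [0.5182, -0.3656, 0.2395]
tcp_rot: [[-0.114, -0.001, 0.994], [-0.994, 0.001, -0.114], [-0.001, -1.0, -0.001]]
force: [0.7, -0.1, -0.5]
opening: 1.004
```

```bash
python3 look.py w4
```

```text
19.7 [ 0.5182 -0.3656  0.2395]
green [ 226   67   67   66 3277] z.09 [ 601.8 -381.2] z.094 [ 601.7 -381.1]
green [  36   81   61   40 1281] z.09 [ 638.  -174.5] z.094 [ 637.4 -177.3]
green [  58  146   47   54 1827] z.09 [ 555.6 -177.4] z.094 [ 556.2 -180.2]
green [ 96 212  46  43 752] z.09 [ 480.3 -207.2] z.094 [ 481.9 -209.5]
green [ 230  236   57   27 1161] z.09 [ 446.8 -363.2] z.094 [ 448.9 -363.4]
white [ 226    0  121   38 1735] [ 698.8 -426.7] [143.7  48.4] 84.9
white [  70   66   91  176 4255] [ 558.5 -172.9] [244.6  90. ] 8.5
white [   0  100   54  129 2796] [566.5   7.7] [212.1  82. ] 10.6
white [  394   102   118   133 13622] [ 482.8 -680. ] [212.7 257. ] 0.1
white [ 225  109   66   36 1046] [ 571.1 -377.3] [76.6 41.6] 83.1
white [ 228  185   61   69 1451] [ 453.8 -365.3] [77.3 92.9] 82.1
```

View pics/w4.png

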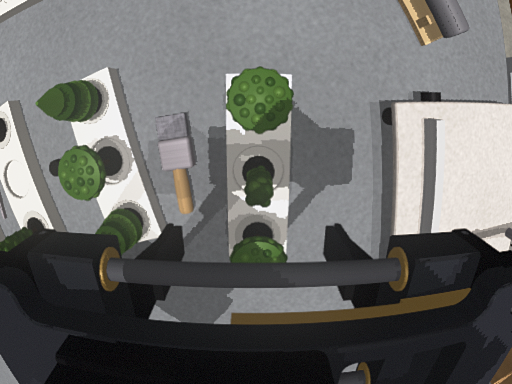

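The poplar is at (259,180), and the umbrella slab's middle is at (517.5, -371). I shift 3 mm and descend.

>>> play_rows(commands=[[[0,-0.003,-0.03],[0,0,0]],[[0,-0.003,-0.06],[0,0,0]],[[0,-0.003,-0.09],[0,0,0]],[[0,-0.003,-0.115],[0,0,0]],[[0,-0.003,-0.13],[0,0,0]],[[0,-0.003,-0.138],[0,0,0]],[[0,-0.003,-0.14],[0,0,0]],[[0,-0.003,-0.14],[0,0,0]]])

```text
time_s: 20.75
position: [0.5184, -0.3711, 0.1003]
tcp_rot: [[-0.116, 0.001, 0.993], [-0.993, -0.001, -0.116], [0.001, -1.0, 0.001]]
force: [0.2, -0.2, -0.1]
opening: 1.0
```

>>> play_rows(commands=[[[0,0,0],[0,0,0]],[[0,0,0],[0,0,0]],[[0,0,0],[0,0,0]],[[0,0,0],[0,0,0]],[[0,0,0],[0,0,0]],[[0,0,0],[0,0,0]],[[0,0,0],[0,0,0]],[[0,0,0],[0,0,0]],[[0,0,0],[0,0,0]]], gripper=0.01)

```text
time_s: 21.88
position: [0.5179, -0.3708, 0.0995]
tcp_rot: [[-0.116, -0.0, 0.993], [-0.993, 0.0, -0.116], [-0.0, -1.0, -0.0]]
force: [0.6, -0.6, -0.8]
opening: 0.328
```

>>> play_rows(commands=[[[0,0,0.004],[0,0,0]],[[0,0,0.012],[0,0,0]],[[0,0,0.025],[0,0,0]],[[0,0,0.045],[0,0,0]],[[0,0,0.07],[0,0,0]],[[0,0,0.095],[0,0,0]],[[0,0,0.12],[0,0,0]],[[0,0,0.135],[0,0,0]],[[0,0,0.14],[0,0,0]],[[0,0,0.14],[0,0,0]]])

```text
time_s: 23.12
position: [0.5177, -0.3706, 0.2394]
tcp_rot: [[-0.116, -0.0, 0.993], [-0.993, 0.0, -0.116], [-0.0, -1.0, -0.0]]
force: [-0.2, 0.1, -1.3]
opening: 0.328
```

```bash
python3 - <<'E'
from rig import *
from h import *
s=read_state();print(s["position"],s["opening"])
a=capture("scene")["frame"];b=capture("side")["frame"]
cv2.imwrite("pics/s3.png",np.hstack([cv2.resize(a[190:350,80:240,::-1],(400,400)),cv2.resize(b[40:200,280:440,::-1],(400,400))]))
E
```

```text
[ 0.51774307 -0.37060533  0.23940687] 0.32799660913506373
```

View pics/s3.png

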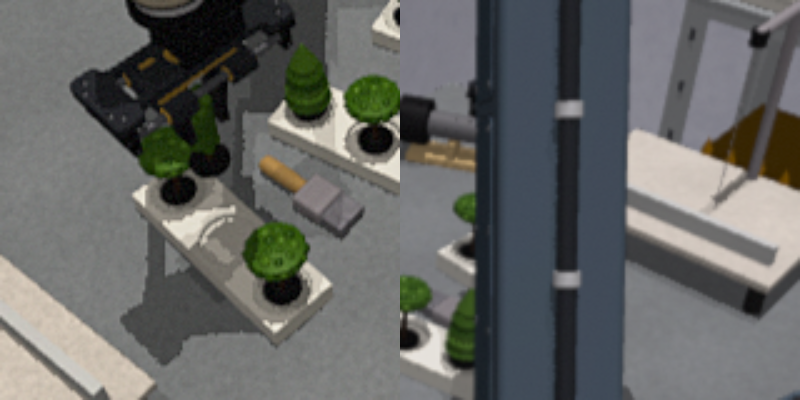

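The poplar is held upright at (207,140). I carry it to row_poplar.

>>> play_rows(commands=[[[0.001,0.012,0],[0,0,0.02]],[[0.004,0.04,0],[0,0,0.05]],[[0.008,0.08,0],[0,0,0.09]],[[0.012,0.125,0],[0,0,0.13]],[[0.017,0.17,0],[0,0,0.17]],[[0.022,0.22,0],[0,0,0.21]],[[0.027,0.27,0],[0,0,0.25]],[[0.031,0.31,0],[0,0,0.28]],[[0.035,0.345,0],[0,0,0.3]],[[0.037,0.367,0],[0,0,0.3]]])

```text
time_s: 24.48
position: [0.5535, 0.0001, 0.2394]
tcp_rot: [[0.187, -0.001, 0.982], [-0.982, 0.001, 0.187], [-0.001, -1.0, -0.001]]
force: [0.2, -0.9, -0.8]
opening: 0.324
```

>>> play_rows(commands=[[[0.001,0.009,0],[0,0,0]],[[0.001,0.01,0],[0,0,0]],[[0.001,0.01,0],[0,0,0]],[[0.001,0.01,-0.015],[0,0,0]],[[0.001,0.01,-0.04],[0,0,0]],[[0.001,0.01,-0.065],[0,0,0]],[[0.001,0.01,-0.09],[0,0,0]],[[0.001,0.01,-0.11],[0,0,0]],[[0.001,0.01,-0.115],[0,0,0]],[[0.001,0.01,-0.115],[0,0,0]]])

```text
time_s: 25.72
position: [0.5558, 0.0058, 0.124]
tcp_rot: [[0.182, -0.001, 0.983], [-0.983, 0.0, 0.182], [-0.0, -1.0, -0.001]]
force: [0.0, -0.2, -0.0]
opening: 0.326
```

>>> play_rows(commands=[[[0,0,-0.008],[0,0,0]],[[0,0,-0.015],[0,0,0]],[[0,0,-0.021],[0,0,0]],[[0,0,-0.024],[0,0,0]],[[0,0,-0.024],[0,0,0]],[[0,0,-0.024],[0,0,0]]])

```text
time_s: 26.48
position: [0.5561, 0.0062, 0.1007]
tcp_rot: [[0.183, 0.0, 0.983], [-0.983, -0.0, 0.183], [0.0, -1.0, 0.0]]
force: [0.7, 0.3, -1.3]
opening: 0.325
```

>>> play_rows(commands=[[[0,0,0],[0,0,0]],[[0,0,0],[0,0,0]],[[0,0,0],[0,0,0]],[[0,0,0],[0,0,0]],[[0,0,0],[0,0,0]],[[0,0,0],[0,0,0]],[[0,0,0],[0,0,0]]], gripper=0.087)

```text
time_s: 27.35
position: [0.5559, 0.0062, 0.1005]
tcp_rot: [[0.183, -0.0, 0.983], [-0.983, 0.0, 0.183], [-0.0, -1.0, -0.0]]
force: [0.3, 0.7, 0.6]
opening: 0.976
```

>>> play_rows(commands=[[[0,0,0.01],[0,0,0]],[[0,0,0.03],[0,0,0]],[[0,0,0.06],[0,0,0]],[[0,0,0.1],[0,0,0]],[[0,0,0.135],[0,0,0]],[[0,0,0.139],[0,0,0]],[[0,0,0.139],[0,0,0]]])

```text
time_s: 28.22
position: [0.5556, 0.0063, 0.2396]
tcp_rot: [[0.183, 0.0, 0.983], [-0.983, -0.0, 0.183], [0.0, -1.0, -0.0]]
force: [-0.2, 0.2, 0.7]
opening: 0.998
```

```bash
python3 look.py w5
```

```text
28.225 [0.5556 0.0063 0.2396]
green [ 73  62  37  42 936] z.09 [635.4 193.1] z.094 [635.3 190.7]
green [239  85  31  27 443] z.09 [640.5  20.7] z.094 [640.4  20.7]
green [ 388  116   60   44 1875] z.09 [ 641.1 -157.3] z.094 [ 641.  -154.9]
green [ 81 143  35  39 743] z.09 [551.4 174.9] z.094 [552.6 172.7]
green [  0 146  28  38 609] z.09 [529.1 308.2] z.094 [530.6 304.2]
green [ 388  189   47   46 1745] z.09 [ 559.1 -176.6] z.094 [ 560.1 -173.8]
green [ 92 218  36  34 414] z.09 [468.  158.3] z.094 [470.3 156.3]
white [  95   57   65  182 5481] [551.5 172.2] [235.5  77.5] 10.5
white [ 221   73   67   70 3224] [631.   18.9] [81.8 77.4] 11.1
white [ 357  106   69  145 3382] [ 575.3 -176.7] [195.3  78.1] 8.6
white [   8  129   35   66 1066] [514.5 349.1] [76.5 91.6] 88.2
white [ 465  165   47   79 1347] [ 576.6 -379.3] [ 79.2 116.8] 83.0
white [ 224  192   62   66 1992] [485.5  -9. ] [90.2 78.2] 11.8
```

View pics/w5.png

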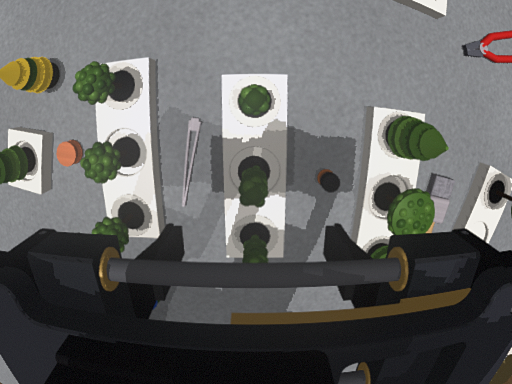

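The poplar stands in row_poplar (253,185) and the ball in row_ball (100,160). Now the umbrella in row_fir.

>>> play_rows(commands=[[[0,-0.03,0],[0,0,-0.02]],[[0,-0.08,0],[0,0,-0.04]],[[0,-0.13,0],[0,0,-0.04]],[[0,-0.17,0],[0,0,-0.04]],[[0,-0.183,0],[0,0,-0.04]],[[0,-0.183,0],[0,0,-0.04]],[[0,-0.183,0],[0,0,-0.04]],[[0,-0.183,0],[0,0,-0.04]]])

```text
time_s: 29.28
position: [0.5558, -0.1752, 0.2395]
tcp_rot: [[0.145, -0.001, 0.989], [-0.989, 0.001, 0.145], [-0.001, -1.0, -0.0]]
force: [0.6, -0.7, 0.5]
opening: 1.0
```

```bash
python3 look.py w6
```

```text
29.275 [ 0.5558 -0.1752  0.2395]
green [ 57  73  20  26 353] z.09 [639.   41.1] z.094 [638.9  38.3]
green [ 234   79   46   46 1661] z.09 [ 638.2 -166.8] z.094 [ 638.2 -166.8]
green [ 417  147   46   54 1885] z.09 [ 601.8 -383.3] z.094 [ 602.3 -380.3]
green [ 224  156   62   60 2676] z.09 [ 556.  -177.1] z.094 [ 557.1 -176.9]
green [  0 200  19  32 388] z.09 [467.5 147.8] z.094 [469.8 143.5]
green [ 236  225   41   38 1295] z.09 [ 492.4 -188.1] z.094 [ 494.4 -187.8]
white [  82   58   72  180 6109] [555.6   4.3] [235.3  77.6] 10.7
white [   0   63   54  157 3540] [551.7 172.3] [234.6  78.2] 10.5
white [ 223   74   67   68 2282] [ 632.  -167.6] [79.4 77.5] 8.8
white [ 356  130   82  128 3871] [ 548.  -375.4] [ 78.1 174.6] 83.3
```

View pics/w6.png

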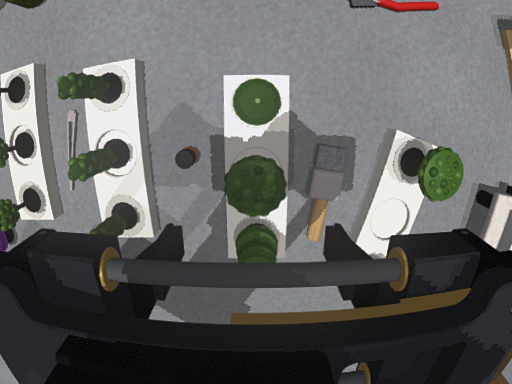

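The umbrella disc measures (557, -177), between the jaws at (255,186). Row_umbrella's middle reads (518.5, -371.9). I descend and grip.

>>> play_rows(commands=[[[0.001,0,-0.03],[0,0,0]],[[0.001,0,-0.06],[0,0,0]],[[0.001,0,-0.09],[0,0,0]],[[0.001,0,-0.115],[0,0,0]],[[0.001,0,-0.13],[0,0,0]],[[0.001,0,-0.138],[0,0,0]],[[0.001,0,-0.141],[0,0,0]],[[0.001,0,-0.141],[0,0,0]]])

```text
time_s: 30.32
position: [0.5573, -0.1769, 0.0991]
tcp_rot: [[0.143, 0.001, 0.99], [-0.99, -0.001, 0.143], [0.001, -1.0, 0.001]]
force: [0.0, 1.1, -0.7]
opening: 0.996
```

>>> play_rows(commands=[[[0,0,0],[0,0,0]],[[0,0,0],[0,0,0]],[[0,0,0],[0,0,0]],[[0,0,0],[0,0,0]],[[0,0,0],[0,0,0]],[[0,0,0],[0,0,0]],[[0,0,0],[0,0,0]]], gripper=0.045)

```text
time_s: 31.2
position: [0.5571, -0.1769, 0.0988]
tcp_rot: [[0.143, 0.0, 0.99], [-0.99, -0.0, 0.143], [0.0, -1.0, 0.0]]
force: [0.1, -0.3, 4.4]
opening: 0.727
```

>>> play_rows(commands=[[[0,0,0.004],[0,0,0]],[[0,0,0.012],[0,0,0]],[[0,0,0.025],[0,0,0]],[[0,0,0.045],[0,0,0]],[[0,0,0.07],[0,0,0]],[[0,0,0.095],[0,0,0]],[[0,0,0.12],[0,0,0]],[[0,0,0.135],[0,0,0]],[[0,0,0.14],[0,0,0]],[[0,0,0.14],[0,0,0]]])

```text
time_s: 32.45
position: [0.5567, -0.1767, 0.2384]
tcp_rot: [[0.143, -0.0, 0.99], [-0.99, 0.0, 0.143], [-0.0, -1.0, -0.0]]
force: [-0.4, -0.7, -0.2]
opening: 0.726
```

```bash
python3 - <<'E'
from rig import *
from h import *
s=read_state();print(s["position"],s["opening"])
a=capture("scene")["frame"];b=capture("side")["frame"]
cv2.imwrite("pics/s4.png",np.hstack([cv2.resize(a[150:310,130:290,::-1],(400,400)),cv2.resize(b[50:210,200:360,::-1],(400,400))]))
E
```

```text
[ 0.5567315  -0.17666977  0.23841684] 0.7255155234241292
```

View pics/s4.png

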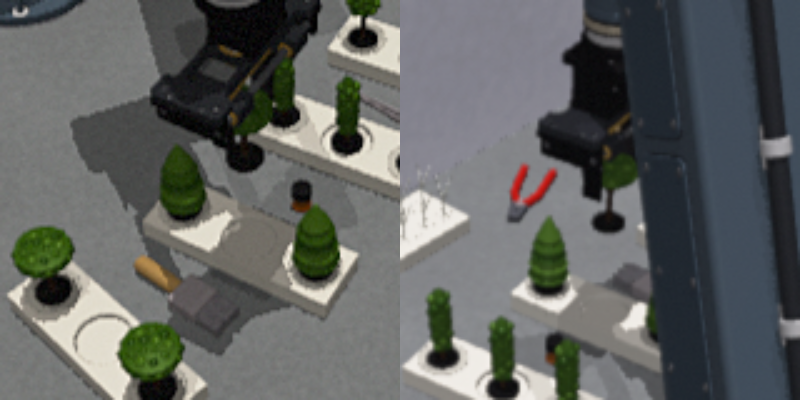

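The umbrella is held upright. I carry it to row_umbrella.

>>> play_rows(commands=[[[-0.002,-0.012,0],[0,0,-0.02]],[[-0.008,-0.04,0],[0,0,-0.06]],[[-0.015,-0.075,0],[0,0,-0.11]],[[-0.022,-0.11,0],[0,0,-0.16]],[[-0.028,-0.14,0],[0,0,-0.2]],[[-0.034,-0.17,0],[0,0,-0.24]],[[-0.037,-0.187,0],[0,0,-0.26]],[[-0.039,-0.194,0],[0,0,-0.26]],[[-0.039,-0.194,0],[0,0,-0.26]],[[-0.039,-0.194,0],[0,0,-0.26]]])

```text
time_s: 33.8
position: [0.5181, -0.3697, 0.2385]
tcp_rot: [[-0.115, -0.0, 0.993], [-0.993, 0.001, -0.115], [-0.001, -1.0, -0.0]]
force: [-1.2, 0.3, 0.5]
opening: 0.727
```

>>> play_rows(commands=[[[0,0,-0.015],[0,0,0]],[[0,0,-0.04],[0,0,0]],[[0,0,-0.065],[0,0,0]],[[0,0,-0.09],[0,0,0]],[[0,0,-0.11],[0,0,0]],[[0,0,-0.122],[0,0,0]],[[0,0,-0.131],[0,0,0]],[[0,0,-0.137],[0,0,0]],[[0,0,-0.139],[0,0,0]],[[0,0,-0.139],[0,0,0]]])

```text
time_s: 35.05
position: [0.5181, -0.371, 0.0999]
tcp_rot: [[-0.116, 0.001, 0.993], [-0.993, -0.001, -0.116], [0.0, -1.0, 0.001]]
force: [0.2, 0.0, -0.1]
opening: 0.73
```

>>> play_rows(commands=[[[0,0,0],[0,0,0]],[[0,0,0],[0,0,0]],[[0,0,0],[0,0,0]],[[0,0,0],[0,0,0]],[[0,0,0],[0,0,0]],[[0,0,0],[0,0,0]]], gripper=0.087)

```text
time_s: 35.8
position: [0.5179, -0.3708, 0.0996]
tcp_rot: [[-0.116, 0.0, 0.993], [-0.993, -0.0, -0.116], [0.0, -1.0, 0.0]]
force: [-0.2, -0.4, -0.5]
opening: 1.0
```

>>> play_rows(commands=[[[0,0,0.01],[0,0,0]],[[0,0,0.03],[0,0,0]],[[0,0,0.06],[0,0,0]],[[0,0,0.1],[0,0,0]],[[0,0,0.135],[0,0,0]],[[0,0,0.14],[0,0,0]],[[0,0,0.14],[0,0,0]]])

```text
time_s: 36.67
position: [0.5177, -0.3705, 0.2396]
tcp_rot: [[-0.116, -0.0, 0.993], [-0.993, 0.0, -0.116], [-0.0, -1.0, -0.0]]
force: [-0.7, -0.6, 0.3]
opening: 0.999
```

```bash
python3 look.py w7
```

```text
36.675 [ 0.5177 -0.3705  0.2396]
green [ 221   67   66   67 3282] z.09 [ 601.5 -381.2] z.094 [ 601.4 -381.1]
green [ 64  82  29  40 322] z.09 [ 633.  -195.9] z.094 [ 632.5 -198.5]
green [ 32  84  39  37 901] z.09 [ 641.5 -157.8] z.094 [ 640.9 -160.9]
green [ 223  156   62   61 2826] z.09 [ 517.2 -371.4] z.094 [ 518.3 -371.5]
green [ 93 212  44  40 493] z.09 [ 482.4 -207.5] z.094 [ 484.  -209.9]
green [  0 228  24  23 253] z.09 [481.6 -23.4] z.094 [483.2 -28.3]
green [ 226  236   56   27 1186] z.09 [ 447.  -363.3] z.094 [ 449.1 -363.5]
white [  67   67   92  175 5742] [ 557.9 -171.9] [243.8  92. ] 8.5
white [  390    72   122   164 14249] [ 491.9 -672.1] [267.1 258. ] 6.1
white [   0  102   51  127 2198] [567.1   6.5] [211.1  78.8] 10.7
white [ 221  110   66   35 1029] [ 570.9 -377.6] [76.3 40.7] 83.4
```

View pics/w7.png

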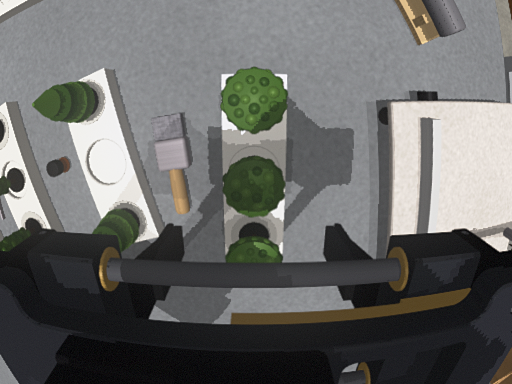

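The umbrella stands in row_umbrella at (518.3, -371.5). Now I go back to the spare for the fir.

>>> play_rows(commands=[[[0,0.03,0],[0,0,0.03]],[[0,0.08,0],[0,0,0.06]],[[0,0.13,0],[0,0,0.09]],[[0,0.18,0],[0,0,0.12]],[[0,0.235,0],[0,0,0.15]],[[0,0.29,0],[0,0,0.18]],[[0,0.345,0],[0,0,0.21]],[[0,0.4,0],[0,0,0.24]],[[0,0.455,0],[0,0,0.27]],[[0,0.51,0],[0,0,0.3]]])

```text
time_s: 37.98
position: [0.5168, 0.1409, 0.2378]
tcp_rot: [[0.184, -0.004, 0.983], [-0.983, -0.0, 0.184], [-0.0, -1.0, -0.004]]
force: [1.5, 0.8, -0.4]
opening: 1.002
```

>>> play_rows(commands=[[[0,0.05,0],[0,0,0]],[[-0.001,0.1,0],[0,0,0]],[[-0.002,0.15,0],[0,0,0]],[[-0.002,0.19,0],[0,0,0]],[[-0.002,0.211,0],[0,0,0]],[[-0.002,0.211,0],[0,0,0]],[[-0.002,0.211,0],[0,0,0]],[[-0.002,0.211,0],[0,0,0]]])

```text
time_s: 38.98
position: [0.5162, 0.3486, 0.2395]
tcp_rot: [[0.181, -0.001, 0.984], [-0.984, -0.001, 0.181], [0.001, -1.0, -0.001]]
force: [0.1, -0.4, -0.6]
opening: 0.998
```

```bash
python3 look.py w8 | grep -v white; python3 -c "
from h import *
c=dict(np.load('pics/w8.npz'));f=c['frame'];cv2.imwrite('pics/w8c.png',cv2.resize(f[60:260,150:350,::-1],(600,600)))"
```

```text
38.975 [0.5162 0.3486 0.2395]
green [380   0  51  13 336] z.09 [738.1 227.5] z.094 [736.1 229.3]
green [ 403   86   41   41 1197] z.09 [636.  186.6] z.094 [635.5 189.1]
green [490 130  22  21 347] z.09 [633.2  53.1] z.094 [632.6  57.4]
green [ 230  153   44   50 1451] z.09 [523.9 351.1] z.094 [524.9 351.2]
green [ 396  164   39   39 1056] z.09 [552.2 172.3] z.094 [552.8 175. ]
green [480 187  32  31 577] z.09 [554.2  27.7] z.094 [554.8  32.4]
```

View pics/w8c.png

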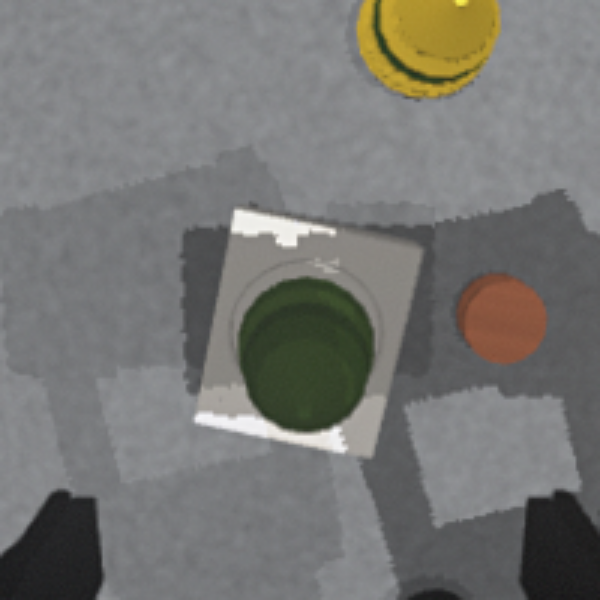

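The fir stands upright in the spare, centred between the jaws. I grip it and lift.

>>> play_rows(commands=[[[0,0,-0.03],[0,0,0]],[[0,0,-0.06],[0,0,0]],[[0,0,-0.09],[0,0,0]],[[0,0,-0.115],[0,0,0]],[[0,0,-0.133],[0,0,0]],[[0,0,-0.141],[0,0,0]],[[0,0,-0.145],[0,0,0]],[[0,0,-0.145],[0,0,0]]])

```text
time_s: 40.02
position: [0.5163, 0.3503, 0.095]
tcp_rot: [[0.183, 0.001, 0.983], [-0.983, 0.0, 0.183], [-0.0, -1.0, 0.001]]
force: [-0.3, -0.2, 0.7]
opening: 1.0
```

>>> play_rows(commands=[[[0,0,0],[0,0,0]],[[0,0,0],[0,0,0]],[[0,0,0],[0,0,0]],[[0,0,0],[0,0,0]],[[0,0,0],[0,0,0]],[[0,0,0],[0,0,0]],[[0,0,0],[0,0,0]],[[0,0,0],[0,0,0]]], gripper=0.02)

```text
time_s: 41.02
position: [0.516, 0.3502, 0.0945]
tcp_rot: [[0.183, -0.0, 0.983], [-0.983, 0.0, 0.183], [-0.0, -1.0, 0.0]]
force: [0.1, -0.9, -0.5]
opening: 0.473
```

>>> play_rows(commands=[[[0,0,0.004],[0,0,0]],[[0,0,0.012],[0,0,0]],[[0,0,0.025],[0,0,0]],[[0,0,0.045],[0,0,0]],[[0,0,0.07],[0,0,0]],[[0,0,0.095],[0,0,0]],[[0,0,0.12],[0,0,0]],[[0,0,0.14],[0,0,0]],[[0,0,0.145],[0,0,0]],[[0,0,0.145],[0,0,0]]])

```text
time_s: 42.28
position: [0.5158, 0.3502, 0.24]
tcp_rot: [[0.183, 0.001, 0.983], [-0.983, 0.0, 0.183], [-0.0, -1.0, 0.001]]
force: [0.2, 0.2, -1.1]
opening: 0.478
```

>>> play_rows(commands=[[[0.001,-0.012,0],[0,0,0]],[[0.003,-0.04,0],[0,0,0]],[[0.006,-0.08,0],[0,0,-0.01]],[[0.009,-0.125,0],[0,0,-0.01]],[[0.013,-0.17,0],[0,0,-0.02]],[[0.016,-0.215,0],[0,0,-0.02]],[[0.02,-0.26,0],[0,0,-0.03]],[[0.023,-0.305,0],[0,0,-0.03]],[[0.026,-0.35,0],[0,0,-0.04]],[[0.03,-0.395,0],[0,0,-0.04]]])

```text
time_s: 43.52
position: [0.5449, -0.0468, 0.2386]
tcp_rot: [[0.143, -0.002, 0.99], [-0.99, 0.0, 0.143], [-0.001, -1.0, -0.002]]
force: [1.3, 0.1, -0.4]
opening: 0.479
```

>>> play_rows(commands=[[[0.003,-0.04,0],[0,0,0]],[[0.006,-0.08,0],[0,0,0]],[[0.008,-0.11,0],[0,0,0]],[[0.009,-0.127,0],[0,0,0]],[[0.01,-0.1325,0],[0,0,0]],[[0.01,-0.1325,0],[0,0,0]],[[0.01,-0.1325,0],[0,0,0]],[[0.01,-0.1325,0],[0,0,0]]])

```text
time_s: 44.52
position: [0.5559, -0.1763, 0.2396]
tcp_rot: [[0.145, -0.0, 0.989], [-0.989, 0.0, 0.145], [-0.0, -1.0, -0.0]]
force: [-0.2, -0.7, -1.3]
opening: 0.473
```

>>> play_rows(commands=[[[0,0,-0.015],[0,0,0]],[[0,0,-0.04],[0,0,0]],[[0,0,-0.065],[0,0,0]],[[0,0,-0.09],[0,0,0]],[[0,0,-0.112],[0,0,0]],[[0,0,-0.126],[0,0,0]],[[0,0,-0.136],[0,0,0]],[[0,0,-0.142],[0,0,0]],[[0,0,-0.144],[0,0,0]],[[0,0,-0.144],[0,0,0]]])

```text
time_s: 45.78
position: [0.5562, -0.1774, 0.0959]
tcp_rot: [[0.143, 0.001, 0.99], [-0.99, -0.0, 0.143], [0.0, -1.0, 0.001]]
force: [0.7, -1.0, -1.6]
opening: 0.473
```

>>> play_rows(commands=[[[0,0,0],[0,0,0]],[[0,0,0],[0,0,0]],[[0,0,0],[0,0,0]],[[0,0,0],[0,0,0]],[[0,0,0],[0,0,0]],[[0,0,0],[0,0,0]],[[0,0,0],[0,0,0]]], gripper=0.087)

```text
time_s: 46.65
position: [0.5559, -0.1773, 0.0955]
tcp_rot: [[0.143, -0.0, 0.99], [-0.99, 0.0, 0.143], [-0.0, -1.0, -0.0]]
force: [-0.1, -0.1, 0.4]
opening: 0.995
```

>>> play_rows(commands=[[[0,0,0.01],[0,0,0]],[[0,0,0.03],[0,0,0]],[[0,0,0.06],[0,0,0]],[[0,0,0.1],[0,0,0]],[[0,0,0.15],[0,0,0]],[[-0.03,0,0.2],[0,0,0]],[[-0.06,0,0.24],[0,0,0]],[[-0.08,0,0.25],[0,0,0]],[[-0.08,0,0.25],[0,0,0]]])

```text
time_s: 47.78
position: [0.4753, -0.1772, 0.3474]
tcp_rot: [[0.142, 0.003, 0.99], [-0.99, -0.002, 0.142], [0.002, -1.0, 0.003]]
force: [0.9, -1.0, 0.1]
opening: 0.999
```

```bash
python3 look.py w9 |grep -v "white"; python3 - <<'E'
from rig import *
from h import *
a=capture("scene");b=capture("side")
for n,c in(("scene",a),("side",b)):
    P=cloud(c);m=green(c,P);k,l,st,_=cv2.connectedComponentsWithStats(m.astype(np.uint8))
    for i in range(1,k):
        q=P[l==i]
        if len(q)>80 and q[:,0].mean()<.7:
            lo,hi=np.percentile(q,2,0),np.percentile(q,98,0);print(n,np.round((lo+hi)/2*1000),"ztop",round(q[:,2].max()*1000))
A=a["frame"][120:330,120:360,::-1];B=b["frame"][80:290,130:370,::-1]
cv2.imwrite("pics/s5.png",np.hstack([cv2.resize(A,(400,350)),cv2.resize(B,(400,350))]))
E
```

```text
47.775 [ 0.4753 -0.1772  0.3474]
green [112  21  31  22 370] z.09 [641.9  22.2] z.094 [641.   20.3]
green [ 23  28  28  26 484] z.09 [636.  191.2] z.094 [635.1 187.5]
green [245  29  34  38 996] z.09 [ 632.7 -166.6] z.094 [ 631.9 -166.6]
green [ 27  79  22  27 353] z.09 [551.5 175.8] z.094 [551.5 172.3]
green [ 388   80   39   43 1269] z.09 [ 603.1 -382.4] z.094 [ 602.6 -380.2]
green [245  88  34  34 884] z.09 [ 556.9 -177.6] z.094 [ 556.9 -177.5]
green [ 31 131  21  28 330] z.09 [467.4 164. ] z.094 [468.3 160.6]
green [ 371  137   38   43 1244] z.09 [ 516.  -371.6] z.094 [ 516.3 -369.5]
green [246 148  33  36 688] z.09 [ 475.8 -190.3] z.094 [ 476.6 -190.1]
green [ 352  192   39   40 1175] z.09 [ 432.1 -362.7] z.094 [ 433.3 -360.7]
scene [473. 154.  97.] ztop 120
scene [555. 167.  94.] ztop 116
scene [640. 183.  99.] ztop 119
scene [478. -15.  89.] ztop 133
scene [559.   1.  86.] ztop 129
scene [643.  17.  90.] ztop 132
scene [ 477. -196.   87.] ztop 132
scene [ 563. -182.   84.] ztop 131
scene [ 646. -172.   87.] ztop 134
scene [ 437. -363.  101.] ztop 110
scene [ 520. -372.   97.] ztop 106
scene [ 605. -383.  101.] ztop 111
side [ 635. -158.   90.] ztop 134
side [ 551. -169.   86.] ztop 133
side [ 470. -177.   90.] ztop 136
side [635.  26.  92.] ztop 134
side [551.  12.  86.] ztop 128
side [469.  -4.  93.] ztop 134
side [629. 194. 101.] ztop 121
side [547. 178.  97.] ztop 116
side [464. 163. 101.] ztop 120
```

View pics/s5.png

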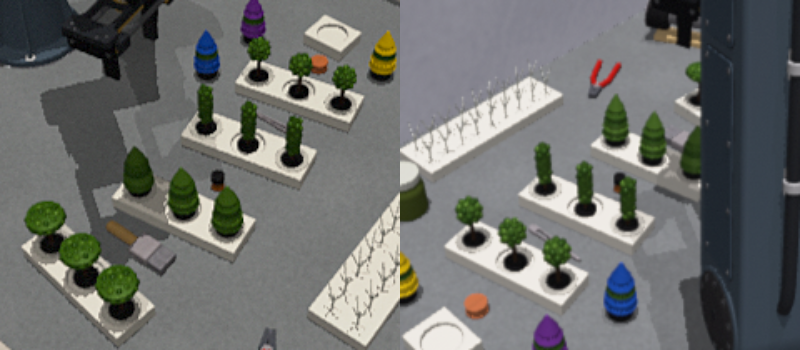

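All four slabs are uniform. Each middle tree is upright, within about 3 mm of its pocket's middle, and its top is a few mm below its fixed neighbours, as it should be. I hand in.

```bash
python3 -c "
from rig import *
print(hand_in(),read_state()['time_s'])"
```

```text
the job is handed in; nothing more can be done
the job is handed in; nothing more can be done
```

All four strays are now in the middle pocket of the slab of their own kind, and the job is handed in. I parked the fir in the spare, then placed the ball, poplar and umbrella in turn, and the fir last. The arm finished at about 48 s of the 144 s allowed.

**Last checks:** the final scene, side and wrist views showed each middle tree upright and within about 3 mm of its pocket's middle. Their tops were 1 to 6 mm below the fixed trees beside them (4 mm expected), so they are fully down. The gripper was clear of everything, the decoys still stood where they were, and the force readings I saw never went above about 4.4 N.

**Disagreements:** single depth views of the same tree differed by up to 14 mm, because each camera sees only the near side; the mean of the two views agreed with the slab middles. The arm blocked the side camera's view of the umbrella row, so that placing rests on the scene and wrist views only. Handing in gives no verdict, so I have no confirmation beyond these checks.

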